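# Wedge a sewing-table leaf up to the height finger

### The job

The hinged leaf of the levelling stand sags at its free edge. Take the wooden wedge by its grip block, set it flat on the table in front of the leaf and slide it thin end first under the free edge until the leaf has risen just snugly against the underside of the height finger on the gauge post, without forcing it; then let go, with the wedge left holding the leaf up. Lift the leaf only with the wedge, never with the gripper, and leave everything else where it is.

Things in the scene. Friction and masses are not known exactly. Their poses are not given: they have to be found in the camera images.
- stand: grey stand fixed to the table, place and yaw vary: two side cheeks 36 mm high, 124 mm clear between them, hinged leaf between. Origin on the table top, midway between the cheeks; +x from the leaf's free edge (x = -70 mm) to its hinge (x = +30 mm), the way to push the wedge; z up. Cheeks x = -55 to +45 mm, rear bar at +45 mm. In front of the free edge is bare table; the wedge slides on it along y = 0.
- leaf: flat laminate leaf 100 mm long, 110 mm wide, 8 mm thick, rounded metal front edge, 0.35 to 0.7 kg, on a free hinge at the back. Origin on the hinge axis 26 mm above the table. Sagging, it slopes 4.6 degrees down to the free edge, whose underside is then 14 mm above the table; it swings up from there and stays up only if something holds it.
- leaf_edge (a point): underside of the leaf's free edge, mid-width; 14 mm above the table when sagging, must rise to some 18 to 27 mm. Until the leaf touches the finger the push on the wedge is steady (some 3 to 8 N, up to 25 N if the hand bears down on it); then each mm of wedge travel adds 3 to 7 N to the leaf's press on the finger, and 1 to 2.5 times that to the push. A press of 1 to 9 N is snug, over 12 N is forcing.
- gauge_post: steel post 10 mm thick beside the leaf's free corner, top 66 mm above the table; origin at its foot, x = -62, y = -84, z = +6 mm in the stand's frame. On it is clamped a rigid steel height finger, 10 mm wide, 8 mm thick, reaching 48 mm in +y over the leaf's corner. The finger's height varies and is not reported: underside 26 to 35 mm above the table; the leaf must rise to touch it.
- wedge: loose light-wood wedge 135 mm long, 30 mm wide, 0.13 kg. Origin at the centre of its underside, +x to the thin end, +z up. Ramp: 6 mm thick at the thin end (x = +67.5 mm), rising evenly 1 in 4 to 31 mm at x = -32.5 mm. Behind it an upright grip block, x = -32.5 to -67.5 mm, 30 mm wide (y), 42 mm high. Friction keeps it where it is pushed. It lies flat on the left table.
- wedge_nose (a point): middle of the wedge's thin end, 3 mm above its underside (wedge x = +67.5 mm)
- wedge_grip (a point): point to grip: inside the grip block at its mid-length, 30 mm above the wedge's underside (wedge x = -50 mm), to be taken across its 30 mm width from above
- packing_block: plain straight wooden block 120 x 30 x 22 mm of the same wood, no ramp and no grip block; not needed, leave it. Lies on the left table, may have swapped places with the wedge. Origin at the centre of its underside.
- spool_1: dark thread spool 35 mm across, 55 mm tall, standing on the left table; bystander
- spool_3: thread spool 35 mm across, 49 mm tall, beside the parts box; bystander
- tailor_chalk: flat rounded triangle 40 mm wide, 7 mm thick, left table; bystander
- bobbin_1: bobbin 21 mm across, 10 mm high, left of the stand; bystander
- oil_bottle: oil bottle 50 mm across, 128 mm tall, right of the stand; bystander
- presser_foot_1: small metal presser foot 38 mm long, right front; bystander
Things that resemble listed ones, but are neither listed nor needed, are in the scene too. What is shaped like the wedge but blue is not meant.

How it is judged:
On the way, in this order (a step that is already met when the one before it is completed fails the run):
1. the wedge's thin end is under the leaf's free edge, flat on the table (x of wedge_nose in the frame of stand between -0.062 and 0.045 m and y of wedge_nose in the frame of stand between -0.055 and 0.055 m and height (world z) of wedge_nose below 0.012 m), for 0.1 s.
2. the leaf, lifted by the wedge, presses on the height finger with more than 1 N (contact force between leaf and gauge_post between 1 and 12 N and contact force between wedge and leaf above 0.5 N), for 0.2 s.
At the end, for the whole second after the job is handed in: The wedge lies flat (within 0.1 rad) and still on the table with its thin end under the leaf, carries the leaf, and the leaf rests against the height finger with 1 to 12 N (all of step 1 and all of step 2 and angle between wedge's own z axis and vertical below 0.1 rad and linear speed of wedge below 0.01 m/s); the robot touches nothing.
It fails at once if the leaf is forced against the height finger with more than 12 N (contact force between leaf and gauge_post above 12 N).
It fails at once if the robot pushes or lifts the leaf itself (more than 2 N) (contact force between any of the fingers, the arm and leaf above 2 N).
It fails at once if a bystander is moved more than 20 mm (distance of any of packing_block, spool_1, spool_3, tailor_chalk, bobbin_1, oil_bottle, presser_foot_1 from where it was at the start of the episode above 0.02 m).
It also fails if it takes over 70 s, if anything falls off the work surface, if the arm or the gripper's body presses on something with over 40 N, if the wrist force passes 120 N, or if a joint passes its speed limit or range.

### The arm

A 6-joint arm with a two-finger parallel gripper is mounted at the origin on a cart in front of the work surface, level with it; the furniture and walls round the work are solid. World frame = base frame: x ahead of the robot, y to its left, z up, the work surface at z = 0. Lengths are in m, angles in rad, forces in N, time in s.
With the tool pointing down it reaches from about 0.35 to 0.775 m from the base axis. Payload 5.5 kg.
Tool frame: the origin (TCP) lies at the very end of the fingers, on their centre line; the grasp point (between the pads) lies 19 mm behind it; z points along the fingers, y is the direction in which the jaws open and shut (so a half turn about z gives the same grasp; the last joint's range is limited). The gripper opens to 85 mm and grips with 20 to 120 N. Pads are 22 mm wide; open, the fingers measure 114 mm over their backs; the gripper's body (76 mm by 85 mm) begins 54 mm behind the grasp point. The pads swing forward as they close: fully open they stand 13 mm farther back than shut.
Start: joints at [0.965, 0.313, 0.046, 1.304, 0, 1.431], TCP at [0.258, 0.514, 0.231] pointing down, gripper open.
Joint ranges: [-2.76, 2.76], [-0.86, 1.69], [-1.03, 1.26], [-2.2, 2.34], [-1.47, 1.5], [-3.14, 3.14]. Speed limits (rad/s): [2.57, 2.57, 3.14, 3.14, 3.14, 3.14].

### API

Orientations are given as a unit quaternion [w, x, y, z].
In Python, from workcell import get_state, imaging, env, spotter gives the robot as it stands.
- The arm moves only by the tool play_rows, never from a script. Its argument "moves" is a list of rows, each an object with "claw": the finger opening in cm, from 0 to 8.54; "delta_pos": the shift along the tool's x, y, z in cm, a list of three; "twist": the turn about the tool's z in degrees. A call has 1 to 12 rows; each row is the pose to reach, as a shift and turn from the pose commanded when the call began, along the tool's axes at that moment; what a row does not reach only later rows make up. A row lasts 1/8 s, in which the tool goes at most 62.5 mm and 10.7 degrees, less where a joint would pass 70% of its speed; a pose out of reach is approached as far as the arm can. A call with a gripper value outside its range is refused whole. The fingers move at their own pace and stop on an object; "force" is the grip in N (left out, the last holds). Time passes only in rows, so rows that repeat a pose let the fingers close. It gives the time, the measured TCP pose, the force and the opening at its end, in the units of the state.
- get_state(): the state, without advancing time (a new reading comes with each control period).
- imaging.read_camera(name): name is "scene" or "side" or "wrist"; returns the picture (400x640x3 uint8, red, green, blue); there is no depth.
- imaging.camera_info(name): a dict with "fx", "fy", "cx", "cy" (pixels), "k1" (the pictures are not rectified: a ray, as slopes to the right and down, at radius r is drawn at 1 + k1 r^2 times it, then the intrinsics apply), "world_to_cam" (4x4, takes a point from world to camera coordinates). Camera axes: x right, y down, z forward; pixel columns grow to the right and rows downward; lengths in m; the calibration is good to about 2 mm. A picture is of the moment at which its call begins: read the wrist's pose just before it. camera_info takes no time and is no camera call; for the wrist camera it gives the pose at the moment of the call.
- env.hand_in(): hands the job in, once; it reports no verdict.
Trained networks look in the newest picture that a camera, given by its name, has taken for a name from the list of things; names that differ only in an ending like _2 or _b are one class to them, and where a whole thing is asked for, a point or a joint stands for the part that bears it (a point fixed in the world has none). Each returns a list of dicts, best first, with "conf" (0 to 1); they miss things now and then, are a little off and sometimes report something else, mostly with a low value. They report only what shows in the picture. A call takes as long as a camera call. They do not tell look-alikes from the thing itself.
- spotter.spot_in(camera, query): "extent" ([left, top, right, bottom] in pixels, round what is visible of it).
The state is a dict: "clock": time; "joint_pos": joint angles; "qvel": joint speeds; "tau": joint torques, N m; "tcp_pos": TCP position; "orientation": TCP orientation; "wrist_force": force on the tool from outside, world axes, zero at the start; "ft_torque": the same for the moment, N m; "finger_gap": finger opening in m.
Only numpy, scipy, OpenCV 4.12 (cv2) and the standard library are available. Lean on these libraries where they do the work, as an engineer would, in place of code of your own. Each camera call takes 0.05 s, during which the arm holds its last target. There are 200 camera calls.

## Working session

There is one attempt and no reset: what is moved stays moved. The work goes in short steps, Python scripts to look and compute and a tool call to move; the robot and the scene stay as the last step left them, time stands still between calls to the robot, and variables do not carry over. Pictures are saved under pics/ and viewed, about 8 in all and at most 12, crops included, and the job is handed in when it is done.

Besides the shell and the picture viewer there is one more tool, called after "Request:" by a JSON object that holds its "api" and its "payload", one argument or row to a line. play_rows: Moves the arm, as the interface text tells. Its arguments: {"type":"object","properties":{"moves":{"type":"array"},"force":{"type":"number"}},"required":["moves"]}

```bash
mkdir -p pics; ls
cat > h.py <<'E'
import numpy as np, cv2
from workcell import get_state, imaging, env, spotter
def info(n):
    c=imaging.camera_info(n); return c
def proj(c,P):
    P=np.atleast_2d(P); W=np.array(c["world_to_cam"]); q=P@W[:3,:3].T+W[:3,3]
    s=q[:,:2]/q[:,2:]; s=s*(1+c["k1"]*(s**2).sum(1,keepdims=True))
    return s*[c["fx"],c["fy"]]+[c["cx"],c["cy"]]
def ray(c,uv):
    d=(np.array(uv,float)-[c["cx"],c["cy"]])/[c["fx"],c["fy"]]; s=d.copy()
    for _ in range(20): s=d/(1+c["k1"]*(s@s))
    W=np.array(c["world_to_cam"]); R=W[:3,:3]; return -R.T@W[:3,3], R.T@np.r_[s,1]
def onz(c,uv,z):
    o,d=ray(c,uv); return o+d*(z-o[2])/d[2]
def tri(obs):
    A=np.zeros((3,3));b=np.zeros(3)
    for c,uv in obs:
        o,d=ray(c,uv); d/=np.linalg.norm(d); M=np.eye(3)-np.outer(d,d); A+=M;b+=M@o
    return np.linalg.solve(A,b)
def save(n,im): cv2.imwrite(f"pics/{n}.png",im[:,:,::-1])
E
python3 - <<'E'
from h import *
import pickle
ims={}
for n in ["scene","side","wrist"]:
    im=imaging.read_camera(n); ims[n]=(im,info(n)); c=info(n); o,_=ray(c,[320,200]); print(n,c["fx"],c["k1"],o.round(3))
    for q in ["wedge","packing_block","stand","gauge_post","leaf"]:
        print(q,[(np.round(d["extent"]).astype(int).tolist(),round(d["conf"],2)) for d in spotter.spot_in(n,q)[:3]])
pickle.dump(ims,open("ims.pkl","wb"))
save("a",np.vstack([cv2.resize(ims["scene"][0],None,fx=.75,fy=.75),cv2.resize(ims["side"][0],None,fx=.75,fy=.75)])) 
print(get_state())
E
```

```text
pics
scene 388.2124442606224 -0.023430308108801205 [ 0.084 -0.978  0.805]
wedge [([230, 145, 258, 163], 0.7), ([272, 157, 298, 166], 0.48)]
packing_block [([290, 177, 316, 186], 0.54), ([261, 175, 272, 184], 0.15)]
stand [([357, 244, 408, 297], 0.94)]
gauge_post [([362, 269, 372, 293], 0.64)]
leaf []
side 446.18886914142604 -0.09086469155633833 [ 0.501 -1.302  0.893]
wedge [([308, 144, 340, 152], 0.53)]
packing_block [([300, 166, 335, 181], 0.84)]
stand [([303, 237, 359, 288], 0.63)]
gauge_post [([300, 262, 314, 282], 0.57)]
leaf [([312, 244, 355, 273], 0.58), ([309, 142, 341, 153], 0.48)]
wrist 320.32921039602627 -0.024030373247802255 [0.199 0.545 0.374]
wedge [([336, 240, 416, 331], 0.59)]
packing_block []
stand []
gauge_post []
leaf []
{'clock': 0.9, 'joint_pos': array([ 9.65404679e-01,  3.13165650e-01,  4.61271858e-02,  1.30360775e+00,
       -2.62494702e-05,  1.43116582e+00]), 'qvel': array([ 0.00020656,  0.00070838, -0.00082119, -0.00060266,  0.00063296,
       -0.00028248]), 'tau': array([ 8.77528291e-04, -4.80445898e+01,  2.98814231e+01,  1.30421499e-04,
        1.51722116e-05,  1.68670560e-06]), 'tcp_pos': array([0.25829414, 0.51377645, 0.23135388]), 'orientation': array([3.95415818e-05, 2.30781286e-01, 9.73005649e-01, 6.51314386e-05]), 'wrist_force': array([-0.22406831,  0.21208115,  0.56636392]), 'ft_torque': array([-0.00265361, -0.00897364, -0.01497339]), 'finger_gap': 0.08562910829238324}
```

View pics/a.png

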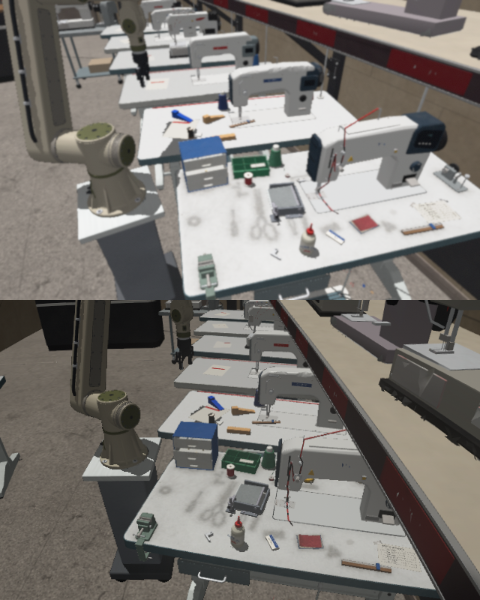

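The scene shows a blue wedge at about (244,154), a wood wedge with grip block at about (285,160), a straight block at about (303,182), and the stand at about (382,270). I'll enlarge the crops and work out positions.

Run:
```python
from h import *
import pickle
ims=pickle.load(open("ims.pkl","rb"))
def crop(n,x0,y0,x1,y1,w,h): return cv2.resize(ims[n][0][y0:y1,x0:x1],(w,h),interpolation=cv2.INTER_CUBIC)
a=crop("scene",210,130,340,200,400,215); b=crop("side",250,130,380,200,400,215)
a2=crop("scene",340,230,440,310,400,320); b2=crop("side",290,225,390,305,400,320)
save("b",np.vstack([np.hstack([a,b]),np.hstack([a2,b2])])); save("w",ims["wrist"][0])
S,D=ims["scene"][1],ims["side"][1]
for nm,uv in dict(wood=(285,161),blue=(244,154),pack=(303,182),stand=(382,270)).items(): print(nm,onz(S,uv,.015).round(3))
for nm,uv in dict(wood=(324,148),pack=(318,174),stand=(331,262)).items(): print(nm,onz(D,uv,.015).round(3))
print(imaging.camera_info("wrist"))
```

```text
wood [0.565 0.381 0.015]
blue [0.429 0.522 0.015]
pack [0.566 0.194 0.015]
stand [ 0.576 -0.338  0.015]
wood [0.58  0.408 0.015]
pack [0.548 0.189 0.015]
stand [ 0.572 -0.319  0.015]
{'fx': 320.32921039602627, 'fy': 320.32921039602627, 'cx': 317.9658059288981, 'cy': 201.39289755277017, 'k1': -0.024030373247802255, 'world_to_cam': array([[ 0.44907345,  0.8934942 ,  0.00107568, -0.57617147],
       [ 0.86151415, -0.43331875,  0.26462848, -0.03391714],
       [ 0.23691012, -0.11791091, -0.96434984,  0.37741305],
       [ 0.        ,  0.        ,  0.        ,  1.        ]])}
```

View pics/b.png

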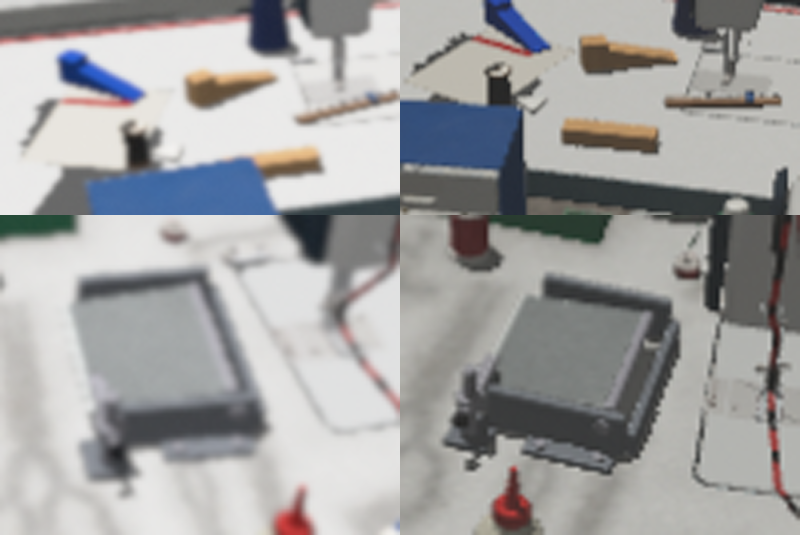

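View pics/w.png

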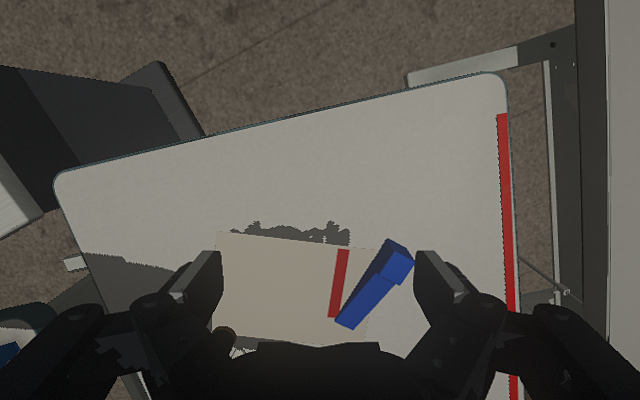

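The wood wedge is at scene (285,160), with the grip block left at (275,158) and the thin end right. It fits because it has a ramp and block and isn't blue. The one at (244,154) is blue, and (303,182) is the straight packing block. A sewing-machine head stands right beyond the thin end. I'll move the wrist camera near to confirm.

Request:
{"api": "play_rows", "payload": {
  "moves": [
    {"claw": 8.5, "delta_pos": [-5, 0, 0], "twist": 0},
    {"claw": 8.5, "delta_pos": [-11, 0, 0], "twist": 0},
    {"claw": 8.5, "delta_pos": [-17, 0, 0], "twist": 0},
    {"claw": 8.5, "delta_pos": [-20, 0, 0], "twist": 0},
    {"claw": 8.5, "delta_pos": [-20, 0, 0], "twist": 0},
    {"claw": 8.5, "delta_pos": [-20, 0, 0], "twist": 0}
  ]
}}

```text
clock: 1.65
tcp_pos: [0.4364, 0.424, 0.2312]
orientation: [-0.0, 0.231, 0.973, -0.0]
wrist_force: [0.2, 0.2, -0.4]
finger_gap: 0.0853
```

Run:
```python
from h import *
import pickle
c=info("wrist"); im=imaging.read_camera("wrist"); pickle.dump((im,c),open("w1.pkl","wb")); save("w1",im); s=get_state(); print(s["clock"],s["tcp_pos"],s["orientation"])
print(spotter.spot_in("wrist","wedge"))
```

```text
1.7 [0.43604548 0.42435871 0.23134354] [-2.35087924e-04  2.30346150e-01  9.73108728e-01 -5.24243501e-06]
[{'extent': [325.7, 231.3, 399.3, 319.6], 'conf': 0.58}]
```

View pics/w1.png

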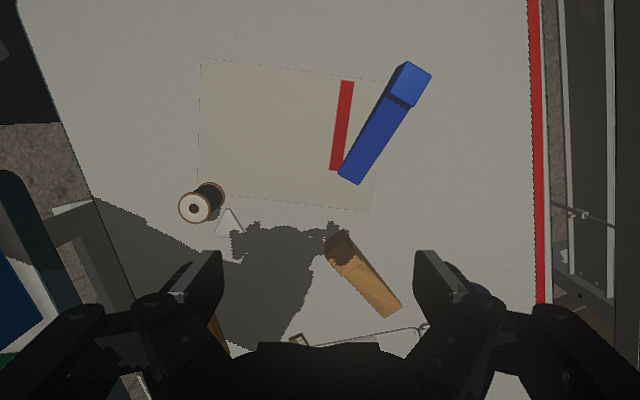

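Run:
```python
from h import *
import pickle
im,c=pickle.load(open("w1.pkl","rb"))
for uv,z in [((338,244),.042),((326,238),.042),((345,230),.042),((402,304),.006),((387,318),.006),((366,284),.02)]: print(uv,onz(c,uv,z).round(4))
S=pickle.load(open("ims.pkl","rb"))
print("scene nose",onz(S["scene"][1],(299,155),.003).round(3),"side", onz(S["side"][1],(339,150),.003).round(3))
print("head", onz(S["side"][1],(357,159),.0).round(3), onz(S["scene"][1],(210+338*.325,130+85*.325),.0).round(3))
a=cv2.resize(im[215:335,300:430],None,fx=5,fy=5,interpolation=cv2.INTER_CUBIC); save("w1c",a)
```

```text
(338, 244) [0.512  0.4122 0.042 ]
(326, 238) [0.4995 0.4034 0.042 ]
(345, 230) [0.5005 0.4263 0.042 ]
(402, 304) [0.6407 0.4457 0.006 ]
(387, 318) [0.6514 0.4197 0.006 ]
(366, 284) [0.5844 0.4171 0.02  ]
scene nose [0.647 0.424 0.003] side [0.645 0.412 0.003]
head [0.715 0.335 0.   ] [0.72  0.366 0.   ]
```

View pics/w1c.png

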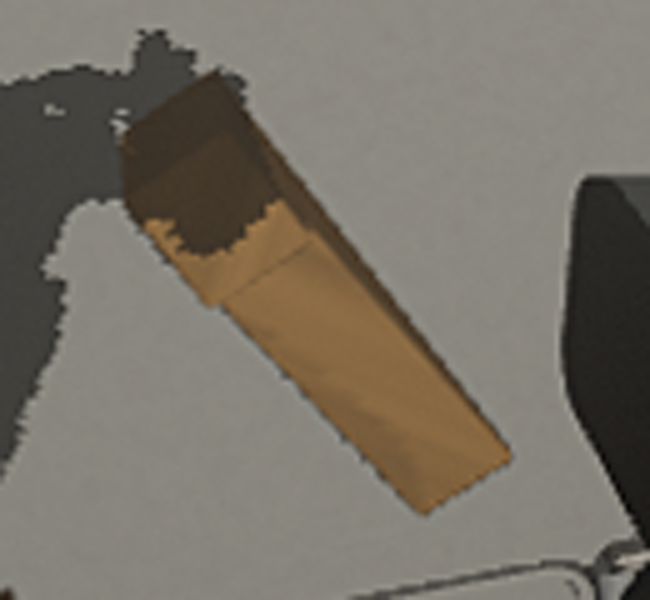

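Run:
```python
from h import *
import pickle
im,c=pickle.load(open("w1.pkl","rb"))
P=[onz(c,uv,z) for uv,z in [((342.4,276.4),.042),((362.4,263),.042),((345.6,241),.042),((324.4,253),.042),((402,306.6),.006),((385.4,318),.006),((343,229.4),0),((324,243),0)]]
P=np.array(P); print(P.round(4))
g=P[:4].mean(0);n=P[4:6].mean(0);b=P[6:].mean(0); print(g,n,b); d=n-b; print(np.linalg.norm(d[:2]),np.linalg.norm((n-g)[:2]),np.degrees(np.arctan2(d[1],d[0])), np.degrees(np.arctan2(*(n-g)[1::-1])))
e=P[4]-P[5];print(np.linalg.norm(e),np.degrees(np.arctan2(e[1],e[0])))
s=get_state();print(s["tcp_pos"])
```

```text
[[0.5504 0.3993 0.042 ]
 [0.5453 0.4268 0.042 ]
 [0.5125 0.4213 0.042 ]
 [0.5149 0.3938 0.042 ]
 [0.6444 0.4442 0.006 ]
 [0.6504 0.4178 0.006 ]
 [0.5143 0.4208 0.    ]
 [0.52   0.3917 0.    ]]
[0.53079105 0.41030609 0.042     ] [0.64738598 0.431022   0.006     ] [0.51716589 0.40621204 0.        ]
0.13256246451695355 0.11842096830066606 10.786903798020868 10.074845711986331
0.027046360553136216 102.91286893827406
[0.43586868 0.42455161 0.23144259]
```

Dimensions check out: length 133 mm against 135, grip to nose 118 mm against 117.5. It's the wood wedge, with yaw about 11° and the grip at (0.531, 0.410). Next I turn to align, descend partway, and take a second view for height.

Request:
{"api": "play_rows", "payload": {
  "moves": [
    {"claw": 8.5, "delta_pos": [-0.5, -0.5, 2], "twist": -10},
    {"claw": 8.5, "delta_pos": [-1.5, -1, 4], "twist": -20},
    {"claw": 8.5, "delta_pos": [-2.5, -2, 6], "twist": -30},
    {"claw": 8.5, "delta_pos": [-2.5, -2, 8], "twist": -38},
    {"claw": 8.5, "delta_pos": [-2.5, -2, 8], "twist": -38},
    {"claw": 8.5, "delta_pos": [-2.5, -2, 8], "twist": -38}
  ]
}}

```text
clock: 2.5
tcp_pos: [0.45, 0.3957, 0.1523]
orientation: [0.0, -0.098, 0.995, 0.0]
wrist_force: [0.4, 0.2, -0.3]
finger_gap: 0.0848
```

Run:
```python
from h import *
import pickle
c=info("wrist"); im=imaging.read_camera("wrist"); pickle.dump((im,c),open("w2.pkl","wb")); save("w2",im); s=get_state(); print(s["clock"],s["tcp_pos"],s["orientation"])
print(s["joint_pos"])
print(proj(c,[[.5305,.410,.042],[.6474,.431,.006]]))
```

```text
2.55 [0.45034211 0.39572396 0.15249946] [ 7.54528422e-04 -9.81920896e-02  9.95167092e-01  4.51542779e-04]
[ 5.87044448e-01  3.91215222e-01 -3.66523357e-02  1.14117238e+00
  8.89150083e-05  3.90343315e-01]
[[314.91396074 287.40302051]
 [313.44380509 366.37574236]]
```

View pics/w2.png

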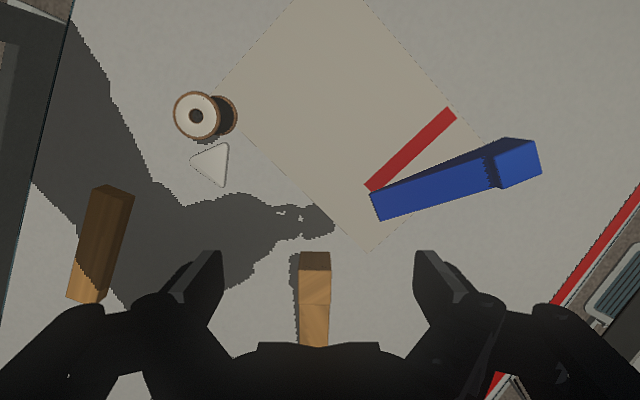

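Run:
```python
from h import *
import pickle
c1=pickle.load(open("w1.pkl","rb"))[1]; im,c2=pickle.load(open("w2.pkl","rb"))
for a,b in [((345.6,241),(330,270)),((324.4,253),(301,270)),((362.4,263),(331,303)),((342.4,276.4),(299,304))]: print(tri([(c1,a),(c2,b)]).round(4))
```

```text
[0.5154 0.4206 0.0344]
[0.5129 0.3947 0.0477]
[0.545  0.4271 0.0408]
[0.5508 0.3992 0.0407]
```

Request:
{"api": "play_rows", "payload": {
  "moves": [
    {"claw": 8.5, "delta_pos": [-4, 0, 0], "twist": 0},
    {"claw": 8.5, "delta_pos": [-8.1, -0.1, 2], "twist": 0},
    {"claw": 8.5, "delta_pos": [-8.1, -0.1, 5], "twist": 0},
    {"claw": 8.5, "delta_pos": [-8.1, -0.1, 7], "twist": 0},
    {"claw": 8.5, "delta_pos": [-8.1, -0.1, 7], "twist": 0}
  ]
}}

```text
clock: 3.18
tcp_pos: [0.5291, 0.4095, 0.0802]
orientation: [-0.001, -0.098, 0.995, -0.001]
wrist_force: [0.2, 0.4, 0.5]
finger_gap: 0.0852
```

Triangulated block top is at about 41 mm, against 42 mm expected. Now descend and grip.

Request:
{"api": "play_rows", "payload": {
  "moves": [
    {"claw": 8.5, "delta_pos": [0, 0, 3], "twist": 0},
    {"claw": 8.5, "delta_pos": [0, 0, 5.5], "twist": 0},
    {"claw": 8.5, "delta_pos": [0, 0, 7], "twist": 0},
    {"claw": 8.5, "delta_pos": [0, 0, 7], "twist": 0},
    {"claw": 4, "delta_pos": [0, 0, 7], "twist": 0},
    {"claw": 2, "delta_pos": [0, 0, 7], "twist": 0},
    {"claw": 2, "delta_pos": [0, 0, 7], "twist": 0},
    {"claw": 2, "delta_pos": [0, 0, 7], "twist": 0},
    {"claw": 2, "delta_pos": [0, 0, 7], "twist": 0},
    {"claw": 2, "delta_pos": [0, 0, 7], "twist": 0}
  ],
  "force": 60
}}

```text
clock: 4.42
tcp_pos: [0.5307, 0.4101, 0.0125]
orientation: [0.001, -0.099, 0.995, 0.0]
wrist_force: [-0.3, -0.5, 5.8]
finger_gap: 0.0289
```

Request:
{"api": "play_rows", "payload": {
  "moves": [
    {"claw": 2, "delta_pos": [0, 0, -3], "twist": 0},
    {"claw": 2, "delta_pos": [1, 0, -8], "twist": 0},
    {"claw": 2, "delta_pos": [5, 0, -13], "twist": 0},
    {"claw": 2, "delta_pos": [9, 0, -18], "twist": 0},
    {"claw": 2, "delta_pos": [10, 0, -22], "twist": 0},
    {"claw": 2, "delta_pos": [10, 0, -22], "twist": 0}
  ]
}}

```text
clock: 5.18
tcp_pos: [0.4324, 0.3912, 0.2355]
orientation: [0.003, -0.099, 0.995, 0.002]
wrist_force: [-0.1, -0.1, -1.9]
finger_gap: 0.0293
```

Run:
```python
from h import *
import pickle
I=pickle.load(open("ims.pkl","rb")); S,D=I["scene"][1],I["side"][1]
def sc(x,y): return (340+x/4,230+(y-215)/4)
def sd(x,y): return (290+(x-400)/4,225+(y-215)/4)
print("needle",tri([(S,sc(345,330)),(D,sd(775,440))]).round(3))
print("head bottom L", tri([(S,sc(330,290)),(D,sd(710,310))]).round(3))
# leaf corners: free far, free near, hinge far/near
for n,a,b in [("free far",(75,308),(528,300)),("hinge far",(190,283),(650,312)),("hinge near",(240,390),(615,415)),("free near(top)",(98,405),(490,395)),("post",(100,400),(466,375)),("bottle",(300,500),(513,480))]: print(n,tri([(S,sc(*a)),(D,sd(*b))]).round(3), onz(S,sc(*a),.025).round(3), onz(D,sd(*b),.025).round(3))
print(get_state()["finger_gap"])
```

```text
needle [ 0.729 -0.351 -0.016]
head bottom L [ 0.662 -0.39   0.113]
free far [ 0.548 -0.256  0.023] [ 0.547 -0.258  0.025] [ 0.548 -0.259  0.025]
hinge far [ 0.639 -0.271  0.022] [ 0.638 -0.273  0.025] [ 0.639 -0.275  0.025]
hinge near [ 0.605 -0.383  0.025] [ 0.606 -0.381  0.025] [ 0.604 -0.385  0.025]
free near(top) [ 0.519 -0.339  0.007] [ 0.511 -0.349  0.025] [ 0.517 -0.363  0.025]
post [ 0.501 -0.367  0.05 ] [ 0.515 -0.346  0.025] [ 0.5   -0.342  0.025]
bottle [ 0.528 -0.534  0.113] [ 0.584 -0.479  0.025] [ 0.531 -0.447  0.025]
0.029291606065417565
```

Request:
{"api": "play_rows", "payload": {
  "moves": [
    {"claw": 2, "delta_pos": [0.5, -4, -3], "twist": 4},
    {"claw": 2, "delta_pos": [1, -9, -4], "twist": 8},
    {"claw": 2, "delta_pos": [1.5, -15, -4], "twist": 12},
    {"claw": 2, "delta_pos": [2.1, -21, -4], "twist": 16},
    {"claw": 2, "delta_pos": [2.7, -27, -4], "twist": 20},
    {"claw": 2, "delta_pos": [3.3, -33, -4], "twist": 23},
    {"claw": 2, "delta_pos": [3.9, -39, -4], "twist": 26},
    {"claw": 2, "delta_pos": [4.5, -45, -4], "twist": 26},
    {"claw": 2, "delta_pos": [5.1, -51, -4], "twist": 26},
    {"claw": 2, "delta_pos": [5.7, -57, -4], "twist": 26},
    {"claw": 2, "delta_pos": [6.3, -62, -3], "twist": 26},
    {"claw": 2, "delta_pos": [6.5, -66, -2], "twist": 26}
  ]
}}

```text
clock: 6.68
tcp_pos: [0.497, -0.2722, 0.2489]
orientation: [-0.001, 0.129, 0.992, 0.001]
wrist_force: [0.4, 0.8, -1.7]
finger_gap: 0.0294
```

Run:
```python
from h import *
s=get_state(); print(s["clock"],s["tcp_pos"],s["orientation"],s["finger_gap"],s["joint_pos"].round(2),s["qvel"].round(2))
```

```text
6.675 [ 0.49700318 -0.27216619  0.24887566] [-1.12315576e-03  1.28813668e-01  9.91667953e-01  6.69507875e-04] 0.02936566764712561 [-0.64  0.3   0.06  1.34  0.   -0.38] [-0.41  0.38  0.31 -0.06  0.01 -0.41]
```

Request:
{"api": "play_rows", "payload": {
  "moves": [
    {"claw": 2, "delta_pos": [0, 0, 0], "twist": 0},
    {"claw": 2, "delta_pos": [0, 0, 0], "twist": 0}
  ]
}}

```text
clock: 6.92
tcp_pos: [0.497, -0.2694, 0.2497]
orientation: [-0.001, 0.128, 0.992, 0.001]
wrist_force: [-1.1, 0.1, -1.0]
finger_gap: 0.0291
```

Run:
```python
from h import *
import pickle
c=info("wrist"); im=imaging.read_camera("wrist"); pickle.dump((im,c),open("w3.pkl","wb")); save("w3",cv2.resize(im,(800,500),interpolation=cv2.INTER_CUBIC)); s=get_state(); print(s["clock"],s["tcp_pos"],s["orientation"],s["wrist_force"])
```

```text
6.975 [ 0.49725647 -0.26893123  0.2504005 ] [-8.12763831e-04  1.27608335e-01  9.91824082e-01  6.64653592e-04] [-0.1204253   0.2111308  -1.72361701]
```

View pics/w3.png

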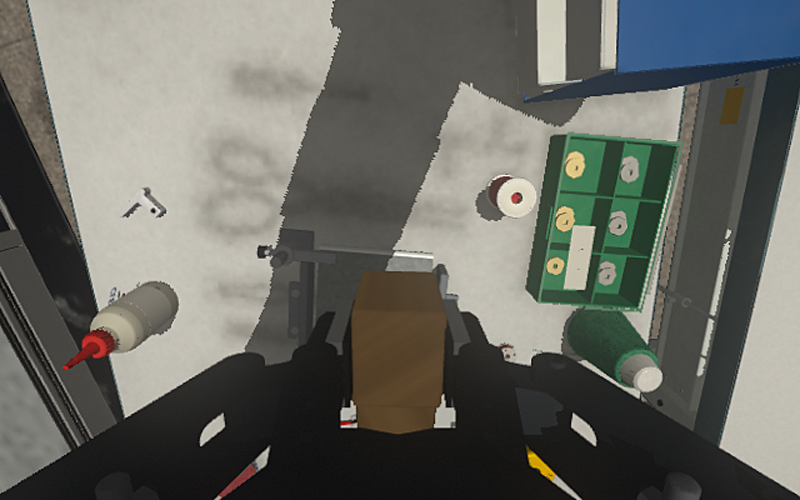

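The view shows the bright metal free edge from about (315,249) to (434,258), the gauge post and finger at (265–335,252), and the grip block held at (395,340). I'll enlarge it to get exact corner positions.

Run:
```python
from h import *
import pickle
im,c=pickle.load(open("w3.pkl","rb"))
a=im[175:285,195:385].astype(float); a=np.clip(255*(a/255)**.55,0,255).astype(np.uint8)
save("w3c",cv2.resize(a,None,fx=4.2,fy=4.2,interpolation=cv2.INTER_CUBIC))
```

```text
(no output)
```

View pics/w3c.png

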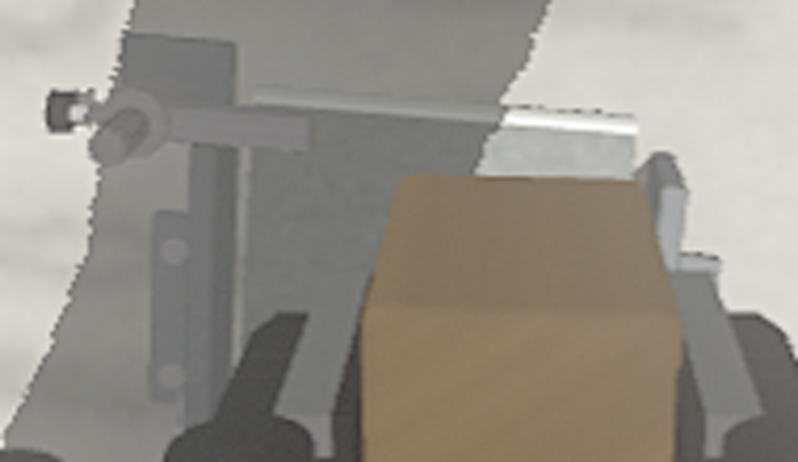

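Run:
```python
from h import *
import pickle
im,c=pickle.load(open("w3.pkl","rb"))
p=lambda x,y:(x/4.2+195,y/4.2+175)
L=onz(c,p(250,90),.018);R=onz(c,p(637,118),.018); d=R-L
print(L,R,np.linalg.norm(d),"yaw",np.degrees(np.arctan2(d[1],d[0]))-90)
L2=onz(c,p(248,104),.022);R2=onz(c,p(637,134),.022); d=R2-L2; print("strip back",L2,R2,np.linalg.norm(d),np.degrees(np.arctan2(d[1],d[0]))-90)
a=onz(c,p(247,150),.023);b=onz(c,p(241,345),.027); d=b-a; print("left side yaw",np.degrees(np.arctan2(d[1],d[0])),np.linalg.norm(d))
# block orientation of the held wedge: front... tool yaw
s=get_state(); w,x,y,z=s["orientation"]; print("tool y yaw",np.degrees(np.arctan2(1-2*(x*x+z*z),2*(x*y-w*z))))
m=(L+R)/2
for yaw in (-14,-15,-16,-17):
    t=np.radians(yaw); R_=np.array([[np.cos(t),-np.sin(t)],[np.sin(t),np.cos(t)]]); o=m[:2]+R_@[.070,0]
    pts=[[-.057,-.062,.036],[-.055,.062,.036],[-.055,.068,.036],[-.062+.005,-.036,.04],[-.07,-.055,.018],[-.07,.055,.018],[0,-.055,.0288]]
    P=[np.r_[o+R_@q[:2],q[2]] for q in np.array(pts)]
    print(yaw,o.round(4),((proj(c,np.array(P))-[195,175])*4.2).round(0).tolist())
```

```text
[ 0.50568929 -0.34919874  0.018     ] [ 0.54209748 -0.2436883   0.018     ] 0.11161545031439442 yaw -19.037875059903
strip back [ 0.50868878 -0.34996089  0.022     ] [ 0.54555769 -0.24487564  0.022     ] 0.11136528210264109 -19.333298799794647
left side yaw -18.75552098701351 0.05927516153241415
tool y yaw 75.33711729358751
-14 [ 0.5918 -0.3134] [[219.0, 169.0], [665.0, 170.0], [687.0, 170.0], [310.0, 172.0], [253.0, 106.0], [635.0, 102.0], [262.0, 346.0]]
-15 [ 0.5915 -0.3146] [[218.0, 165.0], [664.0, 174.0], [686.0, 174.0], [309.0, 170.0], [253.0, 103.0], [635.0, 105.0], [257.0, 343.0]]
-16 [ 0.5912 -0.3157] [[217.0, 161.0], [663.0, 177.0], [685.0, 178.0], [308.0, 168.0], [253.0, 100.0], [635.0, 108.0], [253.0, 340.0]]
-17 [ 0.5908 -0.3169] [[216.0, 158.0], [662.0, 181.0], [684.0, 182.0], [308.0, 165.0], [253.0, 97.0], [635.0, 111.0], [249.0, 337.0]]
```

Free edge measures 111 mm (110 expected), yaw −19°, mid-edge at (0.524, −0.296). Next: back off, turn +4.3°, and descend to the approach line.

Request:
{"api": "play_rows", "payload": {
  "moves": [
    {"claw": 2, "delta_pos": [4, -0.3, 0], "twist": 2},
    {"claw": 2, "delta_pos": [9, -0.9, 3], "twist": 4.3},
    {"claw": 2, "delta_pos": [10.4, -0.9, 8], "twist": 4.3},
    {"claw": 2, "delta_pos": [10.4, -0.9, 13], "twist": 4.3},
    {"claw": 2, "delta_pos": [10.4, -0.9, 17], "twist": 4.3},
    {"claw": 2, "delta_pos": [10.4, -0.9, 20], "twist": 4.3},
    {"claw": 2, "delta_pos": [10.4, -0.9, 20], "twist": 4.3},
    {"claw": 2, "delta_pos": [10.4, -0.9, 20], "twist": 4.3}
  ]
}}

```text
clock: 7.98
tcp_pos: [0.3956, -0.2521, 0.0526]
orientation: [0.001, 0.164, 0.986, -0.0]
wrist_force: [0.5, -0.4, -1.7]
finger_gap: 0.0292
```

```bash
cat > st.py <<'E'
from h import *
s=get_state(); m=np.array([.5239,-.2964]); t=np.radians(-19); u=np.array([np.cos(t),np.sin(t)]); v=np.array([-u[1],u[0]])
w,x,y,z=s["orientation"]; d=s["tcp_pos"][:2]-m
f=s["wrist_force"]
print(round(s["clock"],2),"tcp",s["tcp_pos"].round(4),"yaw",np.degrees(np.arctan2(1-2*(x*x+z*z),2*(x*y-w*z))).round(2)-90,"nose past edge",round(d@u+.1175,4),"lat",round(d@v,4),"F along/lat/z",(f[:2]@u).round(2),(f[:2]@v).round(2),f[2].round(2),"gap",s["finger_gap"].round(4))
E
python3 st.py
```

```text
Traceback (most recent call last):
  File "st.py", line 5, in <module>
    print(round(s["clock"],2),"tcp",s["tcp_pos"].round(4),"yaw",np.degrees(np.arctan2(1-2*(x*x+z*z),2*(x*y-w*z))).round(2)-90,"nose past edge",round(d@u+.1175,4),"lat",round(d@v,4),"F along/lat/z",(f[:2]@u).round(2),(f[:2]@v).round(2),f[2].round(2),"gap",s["finger_gap"].round(4))
                                                                                                                                                                                                                                                               ^^^^^^^^^^^^^^^^^^^^^
AttributeError: 'float' object has no attribute 'round'
```

Request:
{"api": "play_rows", "payload": {
  "moves": [
    {"claw": 2, "delta_pos": [0, 0, 2], "twist": 0},
    {"claw": 2, "delta_pos": [0, 0, 3.2], "twist": 0},
    {"claw": 2, "delta_pos": [0, 0, 3.7], "twist": 0},
    {"claw": 2, "delta_pos": [0, 0, 3.9], "twist": 0},
    {"claw": 2, "delta_pos": [0, 0, 3.9], "twist": 0},
    {"claw": 2, "delta_pos": [0, 0, 3.9], "twist": 0}
  ]
}}

```text
clock: 8.72
tcp_pos: [0.395, -0.2523, 0.0126]
orientation: [0.0, 0.165, 0.986, -0.0]
wrist_force: [1.0, -0.5, -0.9]
finger_gap: 0.0294
```

```bash
sed -i 's/s\["finger_gap"\].round(4)/round(s["finger_gap"],4)/' st.py; python3 st.py
python3 - <<'E'
from h import *
import pickle
c=info("wrist"); im=imaging.read_camera("wrist"); pickle.dump((im,c),open("w4.pkl","wb"))
c2=info("side"); im2=imaging.read_camera("side"); c3=info("scene"); im3=imaging.read_camera("scene")
a=cv2.resize(im2[220:300,260:370],(400,291),interpolation=cv2.INTER_CUBIC); b=cv2.resize(im3[225:305,310:420],(400,291),interpolation=cv2.INTER_CUBIC)
save("v4",np.vstack([np.hstack([b,a]),cv2.resize(im[150:290,100:540],(800,255))]))
E
```

```text
8.72 tcp [ 0.395  -0.2523  0.0126] yaw -18.989999999999995 nose past edge -0.0188 lat -0.0003 F along/lat/z 1.07 -0.13 -0.92 gap 0.0294
```

View pics/v4.png

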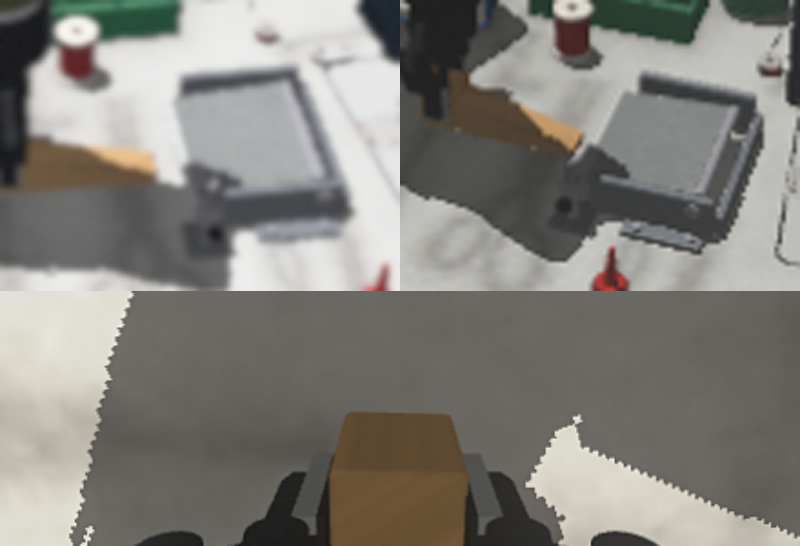

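Wedge is flat on the table and in line with the free edge. Lateral error is 0.3 mm and the nose is 19 mm short of the edge. Slide it in to about 43 mm past the edge, short of the earliest possible finger contact at 48 mm.

Request:
{"api": "play_rows", "payload": {
  "moves": [
    {"claw": 2, "delta_pos": [-0.6, 0, 0], "twist": 0},
    {"claw": 2, "delta_pos": [-1.3, 0, 0], "twist": 0},
    {"claw": 2, "delta_pos": [-2, 0, 0], "twist": 0},
    {"claw": 2, "delta_pos": [-2.7, 0, 0], "twist": 0},
    {"claw": 2, "delta_pos": [-3.4, 0, 0], "twist": 0},
    {"claw": 2, "delta_pos": [-4.1, 0, 0], "twist": 0},
    {"claw": 2, "delta_pos": [-4.6, 0, 0], "twist": 0},
    {"claw": 2, "delta_pos": [-4.6, 0, 0], "twist": 0}
  ]
}}

```text
clock: 9.88
tcp_pos: [0.4393, -0.2676, 0.0124]
orientation: [0.001, 0.165, 0.986, -0.0]
wrist_force: [1.4, -0.8, 1.7]
finger_gap: 0.0294
```

```bash
python3 st.py
```

```text
9.88 tcp [ 0.4393 -0.2676  0.0124] yaw -18.97 nose past edge 0.0281 lat -0.0003 F along/lat/z 1.53 -0.27 1.67 gap 0.0294
```

Request:
{"api": "play_rows", "payload": {
  "moves": [
    {"claw": 2, "delta_pos": [-0.4, 0, 0], "twist": 0},
    {"claw": 2, "delta_pos": [-0.8, 0, 0], "twist": 0},
    {"claw": 2, "delta_pos": [-1.2, 0, 0], "twist": 0},
    {"claw": 2, "delta_pos": [-1.5, 0, 0], "twist": 0},
    {"claw": 2, "delta_pos": [-1.5, 0, 0], "twist": 0},
    {"claw": 2, "delta_pos": [-1.5, 0, 0], "twist": 0}
  ]
}}

```text
clock: 10.62
tcp_pos: [0.4506, -0.2711, 0.0124]
orientation: [-0.002, 0.165, 0.986, 0.0]
wrist_force: [-7.4, 2.8, 9.6]
finger_gap: 0.0293
```

```bash
python3 st.py
```

```text
10.62 tcp [ 0.4506 -0.2711  0.0124] yaw -19.010000000000005 nose past edge 0.04 lat 0.0 F along/lat/z -7.93 0.21 9.56 gap 0.0293
```

Request:
{"api": "play_rows", "payload": {
  "moves": [
    {"claw": 2, "delta_pos": [-0.1, 0, -0.1], "twist": 0},
    {"claw": 2, "delta_pos": [-0.2, 0, -0.1], "twist": 0},
    {"claw": 2, "delta_pos": [-0.3, 0, -0.1], "twist": 0},
    {"claw": 2, "delta_pos": [-0.3, 0, -0.1], "twist": 0}
  ]
}}

```text
clock: 11.12
tcp_pos: [0.4551, -0.2727, 0.0128]
orientation: [-0.0, 0.165, 0.986, 0.0]
wrist_force: [-1.7, 1.3, -2.4]
finger_gap: 0.0292
```

```bash
python3 st.py
```

```text
11.12 tcp [ 0.4551 -0.2727  0.0128] yaw -18.980000000000004 nose past edge 0.0447 lat 0.0 F along/lat/z -2.02 0.72 -2.42 gap 0.0292
```

Request:
{"api": "play_rows", "payload": {
  "moves": [
    {"claw": 2, "delta_pos": [-0.05, 0, 0], "twist": 0},
    {"claw": 2, "delta_pos": [-0.1, 0, 0], "twist": 0},
    {"claw": 2, "delta_pos": [-0.1, 0, 0], "twist": 0}
  ]
}}

```text
clock: 11.5
tcp_pos: [0.4563, -0.2732, 0.0131]
orientation: [0.0, 0.165, 0.986, 0.0]
wrist_force: [-1.3, 1.3, -3.4]
finger_gap: 0.0294
```

```bash
python3 st.py
```

```text
11.5 tcp [ 0.4563 -0.2732  0.0131] yaw -18.989999999999995 nose past edge 0.046 lat -0.0001 F along/lat/z -1.63 0.86 -3.44 gap 0.0294
```

Request:
{"api": "play_rows", "payload": {
  "moves": [
    {"claw": 2, "delta_pos": [-0.05, 0, 0.04], "twist": 0},
    {"claw": 2, "delta_pos": [-0.1, 0, 0.04], "twist": 0},
    {"claw": 2, "delta_pos": [-0.1, 0, 0.04], "twist": 0}
  ]
}}

```text
clock: 11.88
tcp_pos: [0.4573, -0.2737, 0.0129]
orientation: [0.0, 0.165, 0.986, 0.0]
wrist_force: [-2.3, 1.2, -2.5]
finger_gap: 0.0292
```

Request:
{"api": "play_rows", "payload": {
  "moves": [
    {"claw": 2, "delta_pos": [-0.05, 0, 0.02], "twist": 0},
    {"claw": 2, "delta_pos": [-0.1, 0, 0.02], "twist": 0},
    {"claw": 2, "delta_pos": [-0.1, 0, 0.02], "twist": 0}
  ]
}}

```text
clock: 12.25
tcp_pos: [0.4582, -0.274, 0.0127]
orientation: [0.0, 0.165, 0.986, -0.0]
wrist_force: [-3.2, 0.6, -3.1]
finger_gap: 0.0293
```

Request:
{"api": "play_rows", "payload": {
  "moves": [
    {"claw": 2, "delta_pos": [-0.05, 0, 0], "twist": 0},
    {"claw": 2, "delta_pos": [-0.1, 0, 0], "twist": 0},
    {"claw": 2, "delta_pos": [-0.1, 0, 0], "twist": 0}
  ]
}}

```text
clock: 12.62
tcp_pos: [0.4591, -0.2743, 0.0127]
orientation: [0.0, 0.165, 0.986, -0.0]
wrist_force: [-1.6, 1.7, -1.9]
finger_gap: 0.0293
```

```bash
python3 st.py
python3 - <<'E'
from h import *
im2=imaging.read_camera("side"); im3=imaging.read_camera("scene")
a=cv2.resize(im2[240:290,290:360],(800,571),interpolation=cv2.INTER_CUBIC)[:300]
b=cv2.resize(im3[240:300,350:410],(600,600),interpolation=cv2.INTER_CUBIC)
a=cv2.resize(im2[240:290,290:340],(400,400),interpolation=cv2.INTER_CUBIC); b=cv2.resize(im3[245:295,355:405],(400,400),interpolation=cv2.INTER_CUBIC)
f=lambda x:np.clip(255*(x/255.)**.6,0,255).astype(np.uint8)
save("v5",f(np.hstack([b,a])))
E
```

```text
12.62 tcp [ 0.4591 -0.2743  0.0127] yaw -18.989999999999995 nose past edge 0.0491 lat -0.0002 F along/lat/z -2.12 1.1 -1.87 gap 0.0293
```

View pics/v5.png

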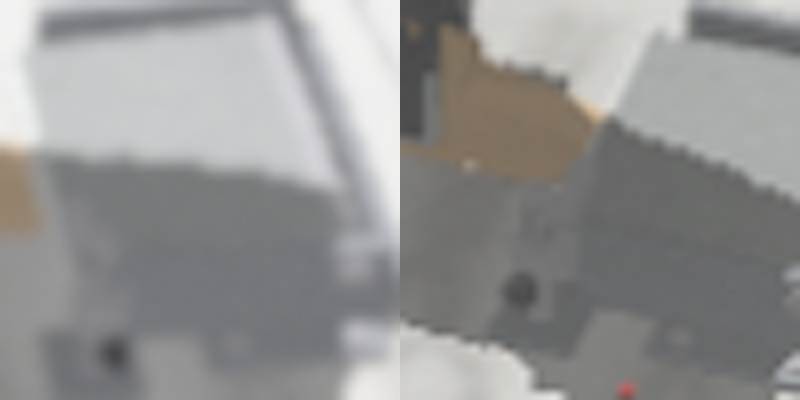

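The wedge is under the leaf, but the finger gap is too blurred to read. I'll keep stepping by force.

Request:
{"api": "play_rows", "payload": {
  "moves": [
    {"claw": 2, "delta_pos": [-0.05, 0, 0], "twist": 0},
    {"claw": 2, "delta_pos": [-0.1, 0, 0], "twist": 0},
    {"claw": 2, "delta_pos": [-0.1, 0, 0], "twist": 0}
  ]
}}

```text
clock: 13.1
tcp_pos: [0.4601, -0.2746, 0.0127]
orientation: [0.0, 0.165, 0.986, 0.0]
wrist_force: [-1.5, 1.3, -3.0]
finger_gap: 0.0291
```

Request:
{"api": "play_rows", "payload": {
  "moves": [
    {"claw": 2, "delta_pos": [-0.05, 0, 0], "twist": 0},
    {"claw": 2, "delta_pos": [-0.1, 0, 0], "twist": 0},
    {"claw": 2, "delta_pos": [-0.1, 0, 0], "twist": 0}
  ]
}}

```text
clock: 13.48
tcp_pos: [0.4611, -0.2749, 0.0127]
orientation: [0.0, 0.165, 0.986, 0.0]
wrist_force: [-2.1, 1.0, -2.5]
finger_gap: 0.0294
```

Request:
{"api": "play_rows", "payload": {
  "moves": [
    {"claw": 2, "delta_pos": [-0.05, 0, 0], "twist": 0},
    {"claw": 2, "delta_pos": [-0.1, 0, 0], "twist": 0},
    {"claw": 2, "delta_pos": [-0.1, 0, 0], "twist": 0}
  ]
}}

```text
clock: 13.85
tcp_pos: [0.462, -0.2753, 0.0127]
orientation: [0.0, 0.165, 0.986, 0.0]
wrist_force: [-1.8, 0.6, -1.5]
finger_gap: 0.0293
```

Request:
{"api": "play_rows", "payload": {
  "moves": [
    {"claw": 2, "delta_pos": [-0.05, 0, 0], "twist": 0},
    {"claw": 2, "delta_pos": [-0.1, 0, 0], "twist": 0},
    {"claw": 2, "delta_pos": [-0.1, 0, 0], "twist": 0}
  ]
}}

```text
clock: 14.22
tcp_pos: [0.463, -0.2756, 0.0127]
orientation: [0.0, 0.165, 0.986, 0.0]
wrist_force: [-2.5, 1.5, -2.6]
finger_gap: 0.0289
```

Request:
{"api": "play_rows", "payload": {
  "moves": [
    {"claw": 2, "delta_pos": [-0.05, 0, 0], "twist": 0},
    {"claw": 2, "delta_pos": [-0.1, 0, 0], "twist": 0},
    {"claw": 2, "delta_pos": [-0.15, 0, 0], "twist": 0},
    {"claw": 2, "delta_pos": [-0.15, 0, 0], "twist": 0}
  ]
}}

```text
clock: 14.72
tcp_pos: [0.4643, -0.2761, 0.0127]
orientation: [0.0, 0.165, 0.986, 0.0]
wrist_force: [-2.6, 1.0, -1.7]
finger_gap: 0.0291
```

Request:
{"api": "play_rows", "payload": {
  "moves": [
    {"claw": 2, "delta_pos": [-0.05, 0, 0], "twist": 0},
    {"claw": 2, "delta_pos": [-0.1, 0, 0], "twist": 0},
    {"claw": 2, "delta_pos": [-0.15, 0, 0], "twist": 0},
    {"claw": 2, "delta_pos": [-0.15, 0, 0], "twist": 0}
  ]
}}

```text
clock: 15.22
tcp_pos: [0.4658, -0.2766, 0.0127]
orientation: [0.0, 0.165, 0.986, 0.0]
wrist_force: [-3.0, 0.1, -1.4]
finger_gap: 0.0292
```

Request:
{"api": "play_rows", "payload": {
  "moves": [
    {"claw": 2, "delta_pos": [-0.05, 0, 0], "twist": 0},
    {"claw": 2, "delta_pos": [-0.1, 0, 0], "twist": 0},
    {"claw": 2, "delta_pos": [-0.15, 0, 0], "twist": 0},
    {"claw": 2, "delta_pos": [-0.15, 0, 0], "twist": 0}
  ]
}}

```text
clock: 15.72
tcp_pos: [0.4672, -0.277, 0.0127]
orientation: [0.0, 0.165, 0.986, 0.0]
wrist_force: [-2.9, 0.9, -1.9]
finger_gap: 0.0294
```

Request:
{"api": "play_rows", "payload": {
  "moves": [
    {"claw": 2, "delta_pos": [-0.05, 0, 0], "twist": 0},
    {"claw": 2, "delta_pos": [-0.1, 0, 0], "twist": 0},
    {"claw": 2, "delta_pos": [-0.15, 0, 0], "twist": 0},
    {"claw": 2, "delta_pos": [-0.15, 0, 0], "twist": 0}
  ]
}}

```text
clock: 16.23
tcp_pos: [0.4686, -0.2775, 0.0127]
orientation: [0.0, 0.165, 0.986, 0.0]
wrist_force: [-2.5, 1.1, -2.5]
finger_gap: 0.0293
```

Request:
{"api": "play_rows", "payload": {
  "moves": [
    {"claw": 2, "delta_pos": [-0.05, 0, 0], "twist": 0},
    {"claw": 2, "delta_pos": [-0.1, 0, 0], "twist": 0},
    {"claw": 2, "delta_pos": [-0.15, 0, 0], "twist": 0},
    {"claw": 2, "delta_pos": [-0.15, 0, 0], "twist": 0}
  ]
}}

```text
clock: 16.73
tcp_pos: [0.47, -0.278, 0.0127]
orientation: [0.0, 0.165, 0.986, 0.0]
wrist_force: [-2.1, 1.3, -2.6]
finger_gap: 0.0288
```

Request:
{"api": "play_rows", "payload": {
  "moves": [
    {"claw": 2, "delta_pos": [-0.05, 0, 0], "twist": 0},
    {"claw": 2, "delta_pos": [-0.1, 0, 0], "twist": 0},
    {"claw": 2, "delta_pos": [-0.15, 0, 0], "twist": 0},
    {"claw": 2, "delta_pos": [-0.15, 0, 0], "twist": 0}
  ]
}}

```text
clock: 17.23
tcp_pos: [0.4714, -0.2785, 0.0127]
orientation: [0.0, 0.165, 0.986, 0.0]
wrist_force: [-1.1, 1.3, -2.2]
finger_gap: 0.0291
```

Request:
{"api": "play_rows", "payload": {
  "moves": [
    {"claw": 2, "delta_pos": [-0.05, 0, 0], "twist": 0},
    {"claw": 2, "delta_pos": [-0.1, 0, 0], "twist": 0},
    {"claw": 2, "delta_pos": [-0.15, 0, 0], "twist": 0},
    {"claw": 2, "delta_pos": [-0.15, 0, 0], "twist": 0}
  ]
}}

```text
clock: 17.73
tcp_pos: [0.4728, -0.279, 0.0127]
orientation: [0.0, 0.165, 0.986, 0.0]
wrist_force: [-1.9, 0.2, -2.1]
finger_gap: 0.0291
```

Request:
{"api": "play_rows", "payload": {
  "moves": [
    {"claw": 2, "delta_pos": [-0.05, 0, 0], "twist": 0},
    {"claw": 2, "delta_pos": [-0.1, 0, 0], "twist": 0},
    {"claw": 2, "delta_pos": [-0.15, 0, 0], "twist": 0},
    {"claw": 2, "delta_pos": [-0.15, 0, 0], "twist": 0}
  ]
}}

```text
clock: 18.23
tcp_pos: [0.4743, -0.2795, 0.0127]
orientation: [0.0, 0.165, 0.986, 0.0]
wrist_force: [-1.6, 0.1, -2.4]
finger_gap: 0.0287
```

Request:
{"api": "play_rows", "payload": {
  "moves": [
    {"claw": 2, "delta_pos": [-0.05, 0, 0], "twist": 0},
    {"claw": 2, "delta_pos": [-0.1, 0, 0], "twist": 0},
    {"claw": 2, "delta_pos": [-0.15, 0, 0], "twist": 0},
    {"claw": 2, "delta_pos": [-0.15, 0, 0], "twist": 0}
  ]
}}

```text
clock: 18.73
tcp_pos: [0.4757, -0.28, 0.0127]
orientation: [0.0, 0.165, 0.986, 0.0]
wrist_force: [-2.2, 2.0, -1.2]
finger_gap: 0.0294
```

Request:
{"api": "play_rows", "payload": {
  "moves": [
    {"claw": 2, "delta_pos": [-0.05, 0, 0], "twist": 0},
    {"claw": 2, "delta_pos": [-0.1, 0, 0], "twist": 0},
    {"claw": 2, "delta_pos": [-0.15, 0, 0], "twist": 0},
    {"claw": 2, "delta_pos": [-0.15, 0, 0], "twist": 0}
  ]
}}

```text
clock: 19.23
tcp_pos: [0.4771, -0.2805, 0.0127]
orientation: [0.0, 0.165, 0.986, 0.0]
wrist_force: [-1.7, -0.1, -2.9]
finger_gap: 0.0292
```

Request:
{"api": "play_rows", "payload": {
  "moves": [
    {"claw": 2, "delta_pos": [-0.05, 0, 0], "twist": 0},
    {"claw": 2, "delta_pos": [-0.1, 0, 0], "twist": 0},
    {"claw": 2, "delta_pos": [-0.15, 0, 0], "twist": 0},
    {"claw": 2, "delta_pos": [-0.15, 0, 0], "twist": 0}
  ]
}}

```text
clock: 19.73
tcp_pos: [0.4785, -0.2809, 0.0127]
orientation: [0.0, 0.165, 0.986, 0.0]
wrist_force: [-2.1, 0.5, -2.6]
finger_gap: 0.0292
```

Request:
{"api": "play_rows", "payload": {
  "moves": [
    {"claw": 2, "delta_pos": [-0.05, 0, 0], "twist": 0},
    {"claw": 2, "delta_pos": [-0.1, 0, 0], "twist": 0},
    {"claw": 2, "delta_pos": [-0.15, 0, 0], "twist": 0},
    {"claw": 2, "delta_pos": [-0.15, 0, 0], "twist": 0}
  ]
}}

```text
clock: 20.23
tcp_pos: [0.4794, -0.2812, 0.0125]
orientation: [-0.0, 0.165, 0.986, 0.0]
wrist_force: [-5.2, 1.7, -1.8]
finger_gap: 0.0293
```

Force along the push rose from about 2.3 to 5.5 N and the step came up short, so the leaf is touching the finger. Now a small step.

Request:
{"api": "play_rows", "payload": {
  "moves": [
    {"claw": 2, "delta_pos": [0, 0, 0], "twist": 0},
    {"claw": 2, "delta_pos": [-0.05, 0, 0], "twist": 0},
    {"claw": 2, "delta_pos": [-0.05, 0, 0], "twist": 0}
  ]
}}

```text
clock: 20.6
tcp_pos: [0.4797, -0.2812, 0.0124]
orientation: [-0.001, 0.165, 0.986, 0.0]
wrist_force: [-5.4, 2.2, -0.8]
finger_gap: 0.0291
```

```bash
python3 st.py; python3 -c "
from h import *
[imaging.read_camera('wrist') for _ in range(2)]"; python3 st.py
```

```text
20.6 tcp [ 0.4797 -0.2812  0.0124] yaw -19.0 nose past edge 0.0708 lat -0.0001 F along/lat/z -5.87 0.33 -0.84 gap 0.0291
20.7 tcp [ 0.4797 -0.2812  0.0124] yaw -18.989999999999995 nose past edge 0.0708 lat -0.0001 F along/lat/z -5.13 -0.41 -1.75 gap 0.0289
```

Request:
{"api": "play_rows", "payload": {
  "moves": [
    {"claw": 2, "delta_pos": [-0.04, 0, 0], "twist": 0},
    {"claw": 2, "delta_pos": [-0.08, 0, 0], "twist": 0},
    {"claw": 2, "delta_pos": [-0.08, 0, 0], "twist": 0},
    {"claw": 2, "delta_pos": [-0.08, 0, 0], "twist": 0}
  ]
}}

```text
clock: 21.2
tcp_pos: [0.4799, -0.2812, 0.0124]
orientation: [-0.001, 0.165, 0.986, 0.0]
wrist_force: [-7.2, 3.0, -0.7]
finger_gap: 0.0294
```

```bash
python3 st.py; python3 -c "
from h import *
[imaging.read_camera('wrist') for _ in range(2)]"; python3 st.py
```

```text
21.2 tcp [ 0.4799 -0.2812  0.0124] yaw -19.0 nose past edge 0.0709 lat -0.0 F along/lat/z -7.75 0.47 -0.65 gap 0.0294
21.3 tcp [ 0.4799 -0.2812  0.0124] yaw -19.0 nose past edge 0.071 lat 0.0 F along/lat/z -7.31 -0.66 -0.4 gap 0.0294
```

Request:
{"api": "play_rows", "payload": {
  "moves": [
    {"claw": 2, "delta_pos": [-0.04, 0, 0], "twist": 0},
    {"claw": 2, "delta_pos": [-0.08, 0, 0], "twist": 0},
    {"claw": 2, "delta_pos": [-0.08, 0, 0], "twist": 0},
    {"claw": 2, "delta_pos": [-0.08, 0, 0], "twist": 0}
  ]
}}

```text
clock: 21.8
tcp_pos: [0.48, -0.2813, 0.0124]
orientation: [-0.002, 0.165, 0.986, 0.0]
wrist_force: [-8.8, 1.5, 1.1]
finger_gap: 0.0292
```

```bash
python3 st.py; python3 -c "
from h import *
[imaging.read_camera('wrist') for _ in range(2)]"; python3 st.py
```

```text
21.8 tcp [ 0.48   -0.2813  0.0124] yaw -19.010000000000005 nose past edge 0.071 lat -0.0 F along/lat/z -8.81 -1.41 1.13 gap 0.0292
21.9 tcp [ 0.48   -0.2813  0.0124] yaw -19.010000000000005 nose past edge 0.0711 lat 0.0 F along/lat/z -9.46 -0.24 2.13 gap 0.0287
```

Push is now about 9 N, roughly 6–7 N above baseline, for 0.7–0.9 mm of travel past contact. That gives an estimated press of 3–6 N, which is snug. Relieve the push, then release gently.

Request:
{"api": "play_rows", "payload": {
  "moves": [
    {"claw": 2, "delta_pos": [0.1, 0, -0.02], "twist": 0},
    {"claw": 2, "delta_pos": [0.2, 0, -0.03], "twist": 0},
    {"claw": 2, "delta_pos": [0.2, 0, -0.03], "twist": 0},
    {"claw": 2, "delta_pos": [0.2, 0, -0.03], "twist": 0}
  ]
}}

```text
clock: 22.4
tcp_pos: [0.48, -0.2813, 0.0127]
orientation: [0.0, 0.165, 0.986, 0.0]
wrist_force: [-1.6, 0.3, -7.0]
finger_gap: 0.0292
```

```bash
python3 st.py
```

```text
22.4 tcp [ 0.48   -0.2813  0.0127] yaw -18.980000000000004 nose past edge 0.0711 lat -0.0 F along/lat/z -1.62 -0.29 -7.02 gap 0.0292
```

Request:
{"api": "play_rows", "payload": {
  "moves": [
    {"claw": 2, "delta_pos": [0, 0, 0.05], "twist": 0},
    {"claw": 2, "delta_pos": [0, 0, 0.05], "twist": 0}
  ]
}}

```text
clock: 22.65
tcp_pos: [0.48, -0.2813, 0.0126]
orientation: [0.0, 0.165, 0.986, 0.0]
wrist_force: [-3.7, 2.6, -4.7]
finger_gap: 0.0289
```

```bash
python3 st.py
```

```text
22.65 tcp [ 0.48   -0.2813  0.0126] yaw -18.980000000000004 nose past edge 0.0711 lat -0.0001 F along/lat/z -4.29 1.22 -4.66 gap 0.0289
```

Request:
{"api": "play_rows", "payload": {
  "moves": [
    {"claw": 2, "delta_pos": [0.06, 0, 0.03], "twist": 0},
    {"claw": 2, "delta_pos": [0.06, 0, 0.03], "twist": 0},
    {"claw": 3.2, "delta_pos": [0.06, 0, 0.03], "twist": 0},
    {"claw": 3.6, "delta_pos": [0.06, 0, 0.03], "twist": 0},
    {"claw": 4.2, "delta_pos": [0.06, 0, 0.03], "twist": 0},
    {"claw": 4.8, "delta_pos": [0.06, 0, 0.03], "twist": 0},
    {"claw": 5, "delta_pos": [0.06, 0, 0.03], "twist": 0},
    {"claw": 5, "delta_pos": [0.06, 0, 0.03], "twist": 0}
  ],
  "force": 20
}}

```text
clock: 23.65
tcp_pos: [0.4794, -0.2813, 0.0122]
orientation: [0.0, 0.165, 0.986, 0.0]
wrist_force: [-0.3, 0.1, -0.4]
finger_gap: 0.0504
```

```bash
python3 st.py
```

```text
23.65 tcp [ 0.4794 -0.2813  0.0122] yaw -18.989999999999995 nose past edge 0.0705 lat -0.0002 F along/lat/z -0.3 -0.05 -0.4 gap 0.0504
```

Request:
{"api": "play_rows", "payload": {
  "moves": [
    {"claw": 5, "delta_pos": [0, 0, -2], "twist": 0},
    {"claw": 5, "delta_pos": [0, 0, -5], "twist": 0},
    {"claw": 5, "delta_pos": [0, 0, -10], "twist": 0},
    {"claw": 5, "delta_pos": [2, 0, -15], "twist": 0},
    {"claw": 5, "delta_pos": [4, 0, -19], "twist": 0},
    {"claw": 5, "delta_pos": [4, 0, -19], "twist": 0},
    {"claw": 5, "delta_pos": [4, 0, -19], "twist": 0}
  ]
}}

```text
clock: 24.52
tcp_pos: [0.4416, -0.2682, 0.2017]
orientation: [0.0, 0.165, 0.986, 0.0]
wrist_force: [0.4, 0.6, -0.9]
finger_gap: 0.0499
```

```bash
python3 st.py
python3 - <<'E'
from h import *
c=info("wrist"); im=imaging.read_camera("wrist"); im3=imaging.read_camera("side")
f=lambda x:np.clip(255*(x/255.)**.6,0,255).astype(np.uint8)
b=cv2.resize(im3[235:295,280:370],(450,300),interpolation=cv2.INTER_CUBIC)
save("v6",f(np.hstack([cv2.resize(im[100:340,180:460],(350,300)),b])))
t=np.radians(-19);u=np.array([np.cos(t),np.sin(t)]);v=np.array([-u[1],u[0]])
g=np.array([.48,-.2813])
print("expected block top centre px in crop",(proj(c,[[*g,.042]])-[180,100])*1.25)
P=np.array([[*(g+u*a+v*b_),.042] for a in(-.0175,.0175) for b_ in(-.015,.015)]); print(((proj(c,P)-[180,100])*1.25).round())
E
```

```text
24.52 tcp [ 0.4416 -0.2682  0.2017] yaw -19.0 nose past edge 0.0305 lat -0.0002 F along/lat/z 0.2 0.72 -0.88 gap 0.0499
expected block top centre px in crop [[171.30215131 156.7022017 ]]
[[152. 136.]
 [190. 136.]
 [153. 177.]
 [190. 177.]]
```

View pics/v6.png

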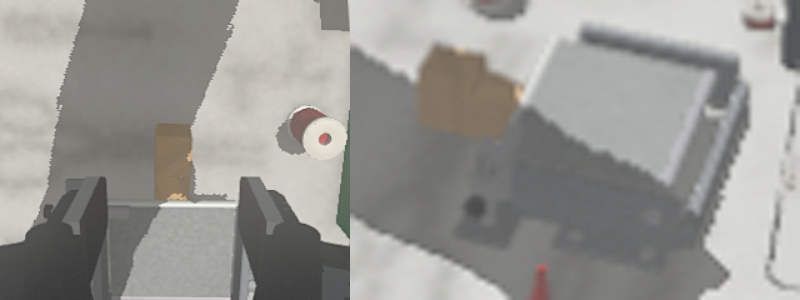

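The wedge sits where it was released: block top at crop (155–190, 136–178), as predicted. The leaf rests on it and the gripper is clear. Handing in.

```bash
python3 -c "
from h import *
print(env.hand_in())"
```

```text
the job is handed in; nothing more can be done
None
```

I gripped the wooden wedge by its block and set it flat in front of the leaf. I then slid it about 71 mm under the free edge, until the leaf met the height finger, and let go. The job is handed in, but hand-in reports no verdict.

- **Contact:** the push rose from a steady 2–3 N to about 9 N over the last 0.7–0.9 mm. From that I estimate the leaf presses on the finger with 3–6 N. That press is inferred from the push, not measured. The cameras were too coarse to show the gap at the finger.
- **Before release:** the wedge stayed in place when I eased off the push. While easing off, the vertical wrist force briefly read −7 N. I corrected that before opening the gripper.
- **After release:** the last picture shows the wedge where predicted, with the leaf resting on it and the gripper clear. The arm touched nothing, with wrist force under 1 N. I saw no sign that any bystander had moved, though I did not measure their positions again.
- **Disagreement:** the stand's yaw came out near −17° from the fixed cameras and −19° from the wrist camera. I used −19°, and the wedge stayed within about 0.3 mm of its line on that estimate.

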